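Unhook a battery pack from its sprung dock and lay it in the tray

TASK

Take the white battery pack out of its dock without forcing it: slide it back against the sprung plunger, by feel, until its front toe is out from under the orange lip, then tilt its front up over the lip while the rear tongue is still under the hood, and draw it out forward. Lay it gently, flat and the right way up, inside the blue tray and let go. Leave the reel, bottle, cutters and tin where they are.

Things in the scene. Friction and masses are not known exactly. Their poses are not given: they have to be found in the camera images.
- pack: White battery pack, blue ends, 0.2 to 0.4 kg; body 80 long (x) x 44 wide (y) x 40 high mm, gripped across its 44 mm width (open beside it). Origin: centre of the body's underside; x to its rear (away from the robot at yaw 0), z up. It lies along the dock's x, within 1 mm of the dock's origin, on the base plate. Raising it 2 mm while sliding spares friction.
- pack_toe (a point): Tip of the pack's blue front toe, at its underside (x = -64, z = 0 mm in the pack's frame). The toe sticks out 24 mm from the body's front, 30 wide, 8 high.
- pack_tongue (a point): Tip of the pack's blue rear tongue, at its underside (x = +73, z = 0 mm in the pack's frame). The tongue sticks out 33 mm from the body's rear, 30 wide, 9 high. Its tip stays down and is the pivot when the front is tilted up.
- dock: Dock fixed to the bench: aluminium base plate 214 x 80 x 6 mm (x -97 to +117), origin on the bench under the pack's place, x to the rear, z up. On it a grey holder 46 mm wide (lip, hood and plunger together) is clamped at an unmeasured setting up to 8 mm forward or back of its middle: find it by feel. Pack and dock must not press on each other with more than 25 N.
- dock_lip (a point): Rear edge of the orange lip over the toe, on its underside, for the holder's middle setting (true x up to 8 mm off). Underside 12, top 17 mm over the plate. The lip reaches 21 mm forward to a post 18 high, 10 mm thick. Cheeks leave 2 mm beside the toe.
- dock_hood (a point): Front edge of the grey hood over the tongue, on its underside, for the holder's middle setting (true x up to 8 mm off). Underside 17, top 22 mm over the plate, 45 mm long; cheeks leave 2 mm beside the tongue. Tilting the front up 0.17 to 0.2 rad clears the lip; over about 0.25 rad jams. Then draw the pack 50 mm forward along its tilted length and lift.
- dock_plunger (a point): Face of the brass plunger under the hood, for the holder's middle setting (true x up to 8 mm off). It meets the tongue 1 mm before the toe leaves the lip; pushes forward with 4 N at touch, 3 N more per mm, solid after 8 mm. The toe is free from 7 N, safely at 10 to 13 N: keep that push up while tilting.
- tray: Blue open tray, fixed, 230 (x) x 170 (y) mm outside, 14 high, walls and floor 4 mm thick; origin at the centre of its underside.
- reel: Solder reel with blue flanges, 56 diameter x 58 high, standing; origin at the centre of its underside. Leave alone.
- bottle: Yellow wash bottle, 65 x 99 x 199 high; origin at its underside. Leave alone.
- cutters: Side cutters with red handles, 126 x 50 x 13, lying; origin at the underside. Leave alone.
- tin: Small pale tin, 41 diameter x 18 high; origin at the centre of its underside. Leave alone.

How it is judged:
On the way:
1. the pack's front is tilted up clear of the lip while its tongue is still under the hood (z of pack_toe in the frame of dock above 0.023 m and x of pack_tongue in the frame of dock above 0.055 m and z of pack_tongue in the frame of dock below 0.02 m), for 0.1 s.
At the end, for the whole second after the job is handed in: The pack lies flat and right way up (within 0.08 rad) on the tray's floor, both its toe tip and its tongue tip inside the rims and below 15 mm over the bench, at rest and released (x of pack_toe in the frame of tray between -0.113 and 0.113 m and y of pack_toe in the frame of tray between -0.083 and 0.083 m and height (world z) of each of pack_toe, pack_tongue below 0.015 m and x of pack_tongue in the frame of tray between -0.113 and 0.113 m and y of pack_tongue in the frame of tray between -0.083 and 0.083 m and angle between pack's own z axis and vertical below 0.08 rad and linear speed of pack below 0.01 m/s and contact force between the fingers and pack below 0.1 N); the robot touches nothing.
It fails at once if pack and dock are pressed on each other with more than 25 N (contact force between pack and dock above 25 N).
It fails at once if the pack is put down hard in the tray (over 40 N) (contact force between pack and tray above 40 N).
It fails at once if the reel, bottle, cutters or tin is moved more than 15 mm (distance of any of reel, bottle, cutters, tin from where it was at the start of the episode above 0.015 m).
It also fails if it takes over 59 s, if anything falls off the work surface, if the arm or the gripper's body presses on something with over 40 N, if the wrist force passes 120 N, or if a joint passes its speed limit or range.

ROBOT

A 7-joint arm with a two-finger parallel gripper is mounted at the origin on a cart in front of the work surface, level with it; the furniture and walls round the work are solid. World frame = base frame: x ahead of the robot, y to its left, z up, the work surface at z = 0. Lengths are in m, angles in rad, forces in N, time in s.
With the tool pointing down it reaches from about 0.4 to 0.85 m from the base axis. Payload 10.4 kg.
Tool frame: the origin (TCP) lies midway between the tips of the shut fingers; the grasp point (between the pads) lies 19 mm behind it (manip.tcp_to_grasp is the distance from the TCP to the grasp point, in m); x points along the fingers, y is the direction in which the jaws open and shut, and the axes are right-handed (so a half turn about x gives the same grasp; the last joint's range is limited). The gripper opens to 85 mm and grips with 20 to 120 N. Pads are 22 mm wide; open, the fingers measure 114 mm over their backs; the gripper's body (76 mm by 85 mm) begins 54 mm behind the grasp point. The pads swing forward as they close: fully open they stand 13 mm farther back than shut.
Start: joints at [1.317, 0.332, -0.065, 1.46, 0.022, 1.35, -0.088], TCP at [0.143, -0.608, 0.231] pointing down, gripper open.
Joint ranges: [-2.6, 2.6], [-0.5, 2.12], [-1.47, 1.34], [0.16, 2.42], [-1.27, 4.41], [0.06, 2.06], [-2.6, 2.6]. Speed limits (rad/s): [2.22, 2.22, 2.79, 2.79, 3.14, 3.14, 3.14].

INTERFACE

Orientations are given as a unit quaternion [x, y, z, w].
In Python, from workcell import monitor, viewer, manip gives the robot as it stands. The module is installed in compiled form; this text tells all that it offers.
- The arm moves only by the tool send_rows, never from a script. Its arguments are lists of equal length, an entry for each row: "grip": the closure in counts, from 0 (fully open) to 255 (shut); "offset": the shift along the tool's x, y, z in mm, a list of three; "twist": the turn about the tool's x in degrees. In form: {"grip": [grip, ...], "offset": [[tx, ty, tz], ...], "twist": [twist, ...]}. A call has exactly 5 rows; each row is the pose to reach, as a shift and turn from the pose commanded when the call began, along the tool's axes at that moment; what a row does not reach only later rows make up. A row lasts 1/12 s, in which the tool goes at most 41.7 mm and 7.16 degrees, less where a joint would pass 70% of its speed; a pose out of reach is approached as far as the arm can. A call with a gripper value outside its range is refused whole. The fingers move at their own pace and stop on an object; "newtons" is the grip in N (left out, the last holds). Time passes only in rows, so rows that repeat a pose let the fingers close, or fill a call up. It gives the time, the measured TCP pose, the force and the opening at its end, in the units of the state.
- monitor.get_obs(): the state, without advancing time (a new reading comes with each control period).
- viewer.camera(name): name is "scene" or "top" or "wrist"; returns (picture, depth): 400x640x3 uint8, blue, green, red; 400x640 float32, m along the optical axis (not along the pixel's ray), 0 where there is no reading.
- viewer.camera_model(name): a dict with "camera_matrix" (3x3 intrinsics, pixels), "R" (3x3) and "t" (3): a world point X has camera coordinates R X + t; the wrist camera has in their place "mount" (4x4, takes a point from camera to tool coordinates, whose origin is the TCP and whose axes are the tool frame's). Camera axes: x right, y down, z forward; pixel columns grow to the right and rows downward; lengths in m; the calibration is good to about 2 mm. A picture is of the moment at which its call begins: read the wrist's pose just before it. camera_model takes no time and is no camera call.
- manip.hand_in(): hands the job in, once; it reports no verdict.
Trained networks look in the newest picture that a camera, given by its name, has taken for a name from the list of things; names that differ only in an ending like _2 or _b are one class to them, and where a whole thing is asked for, a point or a joint stands for the part that bears it (a point fixed in the world has none). Each returns a list of dicts, best first, with "score" (0 to 1); they miss things now and then, are a little off and sometimes report something else, mostly with a low value. They report only what shows in the picture. A call takes as long as a camera call.
- viewer.recognise(target, camera): "box" ([left, top, width, height] in pixels, round what is visible of it).
- viewer.regions_of(target, camera): "region" (400x640 bool, what is visible of it) and "box" ([left, top, width, height] in pixels, round what is visible of it).
- viewer.spot_point(target, camera): "position" ([column, row] in pixels: a listed point, or the origin of a listed thing).
The state is a dict: "clock": time; "joint_pos": joint angles; "joint_velocities": joint speeds; "tau": joint torques, N m; "position": TCP position; "ee_rot": TCP orientation; "ft_force": force on the tool from outside, world axes, zero at the start; "torque": the same for the moment, N m; "grip_width": opening from 0.0 (shut) to 1.0 (fully open).
Only numpy, scipy, OpenCV 4.12 (cv2) and the standard library are available. Lean on these libraries where they do the work, as an engineer would, in place of code of your own. Each camera call takes 0.05 s, during which the arm holds its last target.

## Working session

There is one attempt and no reset: what is moved stays moved. The work goes in short steps, Python scripts to look and compute and a tool call to move; the robot and the scene stay as the last step left them, time stands still between calls to the robot, and variables do not carry over. Pictures are saved under pics/ and viewed, and the job is handed in when it is done.

Besides the shell and the picture viewer there is one more tool, called after "Call:" as name(argument=value, ...) on one line, values as JSON. send_rows: Moves the arm, as the interface text tells. Its arguments: {"type":"object","properties":{"grip":{"type":"array","items":{"type":"number"}},"offset":{"type":"array","items":{"type":"array","items":{"type":"number"}}},"twist":{"type":"array","items":{"type":"number"}},"newtons":{"type":"number"}},"required":["grip","offset","twist"]}

```bash
mkdir -p pics
cat > h.py <<'E'
from workcell import monitor, viewer, manip
import numpy as np, cv2
from scipy.spatial.transform import Rotation as Ro
np.set_printoptions(precision=4,suppress=True)
def pix2world(cam,uv,depth=None,z=None,obs=None):
    m=viewer.camera_model(cam);K=np.array(m['camera_matrix'])
    r=np.linalg.inv(K)@np.array([uv[0],uv[1],1.0])
    if cam=='wrist':
        T=np.eye(4);T[:3,:3]=Ro.from_quat(obs['ee_rot']).as_matrix();T[:3,3]=obs['position']
        T=T@np.array(m['mount']);R=T[:3,:3];o=T[:3,3];d=R@r
    else:
        R=np.array(m['R']);t=np.array(m['t']);o=-R.T@t;d=R.T@r
    if depth is not None: return o+d*depth
    return o+d*(z-o[2])/d[2]
E
python3 - <<'E'
from h import *
o=monitor.get_obs();print(o, manip.tcp_to_grasp)
for c in ['scene','top']:
    p,d=viewer.camera(c);cv2.imwrite(f'pics/{c}0.png',p);np.save(f'pics/{c}0.npy',d)
    m=viewer.camera_model(c);print(c,m)
    for n in ['pack','dock','tray','reel','bottle','cutters','tin']:
        r=viewer.recognise(n,c);print(n,[(x['box'],round(x['score'],2)) for x in r[:2]])
    for n in ['pack','pack_toe','pack_tongue','dock','dock_lip','dock_hood','tray']:
        for x in viewer.spot_point(n,c)[:1]:
            print(n,x['position'],round(x['score'],2))
E
```

```text
{'clock': 0.0, 'joint_pos': array([ 1.3174,  0.3329, -0.0647,  1.461 ,  0.0216,  1.3499, -0.0885]), 'joint_velocities': array([ 0.0007,  0.0015,  0.0009, -0.0014,  0.0018,  0.0018,  0.0003]), 'tau': array([ -0.0003, -62.5446,   0.0487, -39.1603,   0.0162,   0.01  ,
         0.    ]), 'position': array([ 0.1429, -0.6081,  0.2305]), 'ee_rot': array([-0.7023, -0.0819,  0.7025, -0.0809]), 'ft_force': array([-0.3613, -0.7592, -0.0953]), 'torque': array([-0.0056, -0.0336,  0.0188]), 'grip_width': 0.9947891350980644} 0.0187
scene {'camera_matrix': array([[479.1645,   0.    , 315.7886],
       [  0.    , 479.1645, 201.8057],
       [  0.    ,   0.    ,   1.    ]]), 'R': array([[-0.8964, -0.4432,  0.0039],
       [-0.2531,  0.5048, -0.8253],
       [ 0.3638, -0.7408, -0.5647]]), 't': array([0.6119, 0.0679, 1.1291])}
pack [([294.8, 205.9, 46.1, 33.4], 0.8)]
dock [([269.5, 213.6, 92.5, 35.2], 0.9)]
tray [([317.1, 149.3, 99.0, 47.6], 0.61), ([296.1, 209.8, 46.6, 26.2], 0.33)]
reel [([258.1, 168.4, 24.7, 31.8], 0.6)]
bottle []
cutters [([274.7, 285.5, 67.0, 31.3], 0.56)]
tin [([318.8, 147.8, 97.2
[... 300 characters left out ...]
195.2378],
       [  0.    ,   0.    ,   1.    ]]), 'R': array([[-0.    , -1.    , -0.0065],
       [-0.9954,  0.0007, -0.0954],
       [ 0.0954,  0.0065, -0.9954]]), 't': array([0.2258, 0.5898, 1.0781])}
pack [([283.5, 191.1, 29.2, 48.9], 0.98)]
dock [([283.4, 195.7, 26.2, 47.1], 0.62), ([264.8, 166.7, 60.7, 97.1], 0.58)]
tray [([377.5, 170.9, 81.4, 101.2], 0.92)]
reel [([324.8, 122.1, 25.7, 31.7], 0.79)]
bottle [([255.1, 111.2, 41.0, 37.2], 0.87)]
cutters [([185.6, 237.5, 41.9, 37.3], 0.95)]
tin []
pack [295.9, 217.1] 0.61
pack_toe [303.4, 242.7] 0.66
pack_tongue [288.6, 191.2] 0.79
dock [293.7, 220.9] 0.75
dock_lip [307.1, 241.1] 0.76
dock_hood [287.2, 192.5] 0.56
tray [418.3, 222.2] 0.89
```

Run:
```python
from h import *
p=cv2.imread('pics/top0.png');c=p[90:300,160:500];cv2.imwrite('pics/top0c.png',cv2.resize(c,(0,0),fx=2.35,fy=2.35,interpolation=2))
p=cv2.imread('pics/scene0.png');c=p[100:340,220:500];cv2.imwrite('pics/scene0c.png',cv2.resize(c,(0,0),fx=2.4,fy=2.4,interpolation=2))
for n,uv,z in [('pack',[295.9,217.1],.006),('toe',[303.4,242.7],.01),('tongue',[288.6,191.2],.015),('lip',[307.1,241.1],.02),('hood',[287.2,192.5],.025),('tray',[418.3,222.2],.0)]:
    print(n,pix2world('top',uv,z=z))
for n,uv,z in [('pack',[320.2,229.8],.006),('toe',[349.6,230.9],.006),('tongue',[293.9,226.5],.006),('tray',[368.4,176.5],0)]:
    print(n,pix2world('scene',uv,z=z))
```

```text
pack [0.5396 0.2784 0.006 ]
toe [0.4787 0.2601 0.01  ]
tongue [0.6009 0.2956 0.015 ]
lip [0.4825 0.251  0.02  ]
hood [0.5968 0.2982 0.025 ]
tray [ 0.5275 -0.0149  0.    ]
pack [0.536  0.2734 0.006 ]
toe [0.473  0.2466 0.006 ]
tongue [0.5969 0.2898 0.006 ]
tray [ 0.525  -0.0102  0.    ]
```

View pics/top0c.png

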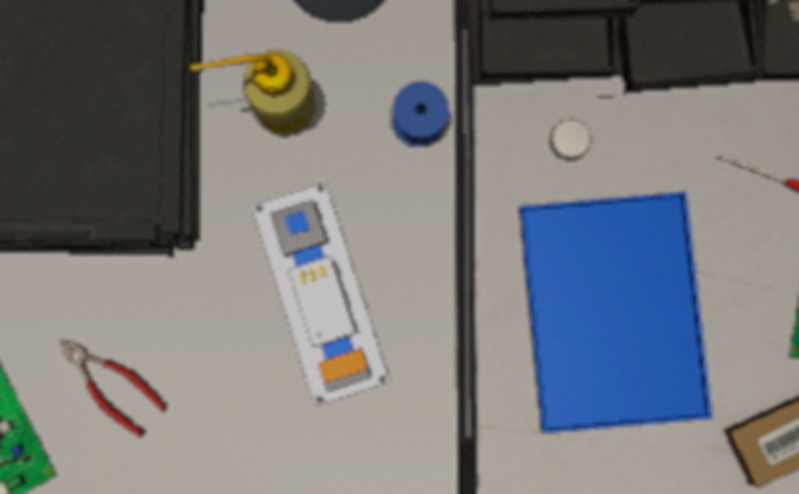

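View pics/scene0c.png

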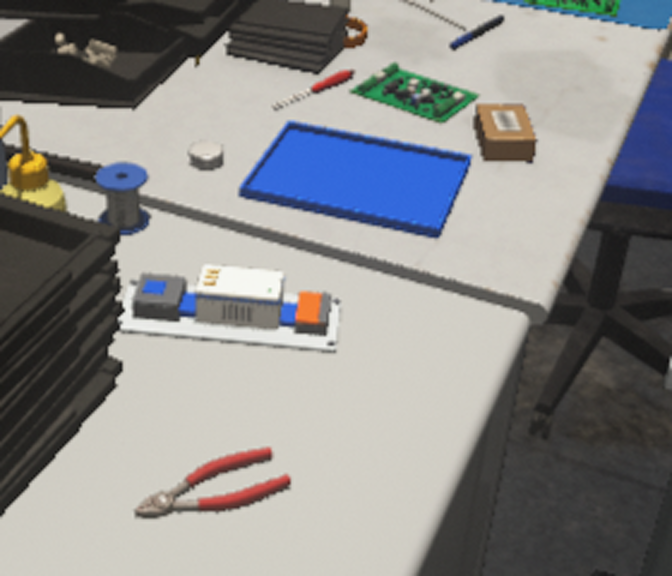

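The top view shows the dock around crop (320,295) with the pack lying in it. The tray is at (615,312), the bottle at (280,95), the reel at (420,112) and the cutters at (110,385). A dark strip runs between the dock and the tray. Next I'll work out the frames.

Run:
```python
from h import *
o=monitor.get_obs();R=Ro.from_quat(o['ee_rot']).as_matrix();print('tool axes cols\n',R)
f=lambda x,y:[x/2.35+160,y/2.35+90]
P=[pix2world('top',f(*q),z=.006)[:2] for q in [(258,208),(322,186),(383,378),(318,402)]];print(np.array(P))
P=np.array(P);ax=(P[0]+P[1]-P[2]-P[3])/2;print('yaw',np.arctan2(ax[1],ax[0]),np.linalg.norm(ax),'centre',P.mean(0),'origin',P.mean(0)-ax/np.linalg.norm(ax)*.010)
T=np.array([pix2world('top',f(*q),z=.014)[:2] for q in [(520,206),(685,193),(711,416),(542,431)]]);ax=(T[0]+T[1]-T[2]-T[3])/2
print('tray',T.mean(0),np.arctan2(ax[1],ax[0]),np.linalg.norm(ax),T)
d=np.load('pics/top0.npy')
for q in [(463,150),(463,300),(463,430),(345,300),(615,310),(280,95),(420,112),(570,138)]:
    u,v=f(*q);print(q,pix2world('top',[u,v],depth=d[int(v),int(u)]))
```

```text
tool axes cols
 [[ 0.0001  0.2288 -0.9735]
 [-0.0001 -0.9735 -0.2288]
 [-1.      0.0001 -0.    ]]
[[0.6326 0.3417]
 [0.6554 0.2762]
 [0.4594 0.2137]
 [0.4353 0.2793]]
yaw 0.3076318795472704 0.20631639428681212 centre [0.5457 0.2777] origin [0.5362 0.2747]
tray [ 0.5272 -0.0195] 0.08590299329221067 0.22631635956803425 [[ 0.6334  0.0742]
 [ 0.6466 -0.0937]
 [ 0.4219 -0.1135]
 [ 0.4071  0.0552]]
(463, 150) [ 0.7994  0.0863 -0.57  ]
(463, 300) [ 0.5659  0.088  -0.5715]
(463, 430) [ 0.368   0.0895 -0.5732]
(345, 300) [0.538  0.2521 0.0107]
(615, 310) [ 0.5281 -0.0226  0.0023]
(280, 95) [0.7231 0.3096 0.1223]
(420, 112) [0.7277 0.176  0.0279]
(570, 138) [0.702  0.0235 0.0214]
```

Call:
send_rows(grip=[0,0,0,0,0], offset=[[0,-25,-31],[0,-51,-62],[0,-77,-92],[0,-102,-123],[0,-128,-154]], twist=[0,0,0,0,0])

```text
clock: 1.92
position: [0.2644, -0.4471, 0.2315]
ee_rot: [0.702, 0.081, -0.702, 0.082]
ft_force: [1.4, -0.5, 0.3]
grip_width: 1.001
```

Call:
send_rows(grip=[0,0,0,0,0], offset=[[0,-25,-31],[0,-51,-62],[0,-77,-92],[0,-102,-123],[0,-128,-154]], twist=[-1,-2,-3,-4,-4.4])

```text
clock: 2.33
position: [0.385, -0.2872, 0.2317]
ee_rot: [0.699, 0.108, -0.699, 0.109]
ft_force: [1.2, -1.0, 0.6]
grip_width: 1.0
```

Call:
send_rows(grip=[0,0,0,0,0], offset=[[0,-32,-19],[0,-64,-37],[0,-97,-56],[0,-129,-74],[0,-161,-93]], twist=[0,0,0,0,0])

```text
clock: 2.75
position: [0.4241, -0.1054, 0.2315]
ee_rot: [0.699, 0.108, -0.699, 0.109]
ft_force: [0.5, -0.7, -0.1]
grip_width: 1.002
```

Call:
send_rows(grip=[0,0,0,0,0], offset=[[0,-32,-19],[0,-64,-37],[0,-97,-56],[0,-129,-74],[0,-161,-93]], twist=[0,0,0,0,0])

```text
clock: 3.17
position: [0.464, 0.0762, 0.2317]
ee_rot: [0.699, 0.108, -0.698, 0.109]
ft_force: [0.7, -0.0, 0.2]
grip_width: 1.004
```

Call:
send_rows(grip=[0,0,0,0,0], offset=[[0,-32,-19],[0,-64,-37],[0,-97,-56],[0,-129,-74],[0,-161,-93]], twist=[0,0,0,0,0])

```text
clock: 3.58
position: [0.5042, 0.2576, 0.2314]
ee_rot: [0.699, 0.108, -0.699, 0.108]
ft_force: [-0.2, 0.3, -0.3]
grip_width: 1.0
```

Run:
```python
from h import *
import pickle
viewer.camera('top')
o=monitor.get_obs();p,d=viewer.camera('wrist');cv2.imwrite('pics/w1.png',p);np.save('pics/w1.npy',d);pickle.dump(o,open('w1.pkl','wb'))
print(o['position'],o['ee_rot'],o['ft_force'],o['joint_pos']);print(viewer.camera_model('wrist'))
for n in ['pack','pack_toe','pack_tongue','dock','dock_lip','dock_hood']:
    for x in viewer.spot_point(n,'wrist')[:1]: print(n,x['position'],round(x['score'],2),pix2world('wrist',x['position'],z=.006,obs=o))
```

```text
[0.503  0.2652 0.2309] [ 0.6984  0.1121 -0.6984  0.1089] [-5.5853  1.0596 -0.2117] [ 0.1852  0.3339 -0.9144  1.5793  0.2649  1.3587 -2.0149]
{'camera_matrix': array([[318.6603,   0.    , 317.8012],
       [  0.    , 318.6603, 199.2143],
       [  0.    ,   0.    ,   1.    ]]), 'mount': array([[ 0.0011, -0.2784,  0.9605, -0.1428],
       [ 1.    , -0.    , -0.0011,  0.0004],
       [ 0.0004,  0.9605,  0.2784, -0.0705],
       [ 0.    ,  0.    ,  0.    ,  1.    ]])}
pack [320.8, 142.0] 0.96 [0.5343 0.2728 0.006 ]
dock [320.5, 141.4] 0.51 [0.5348 0.2733 0.006 ]
dock_lip [322.0, 186.0] 0.9 [0.4856 0.2554 0.006 ]
```

View pics/w1.png

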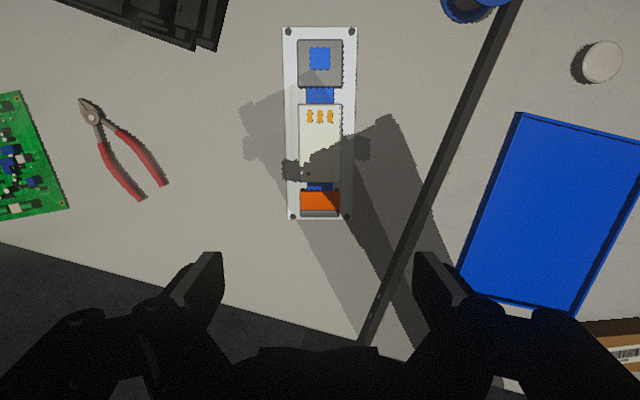

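Run:
```python
from h import *
import pickle
o=pickle.load(open('w1.pkl','rb'))
p=cv2.imread('pics/w1.png')
cv2.imwrite('pics/w1c.png',cv2.resize(p[20:230,260:380],(0,0),fx=2.85*1.6,fy=2.85,interpolation=2) if 0 else cv2.resize(p[15:230,250:390],(0,0),fx=2.75,fy=2.75,interpolation=2))
P=np.array([pix2world('wrist',q,z=.006,obs=o)[:2] for q in [(283,27),(355.5,27),(352.5,219),(287.5,219)]]);print(P)
ax=(P[0]+P[1]-P[2]-P[3])/2;L=np.linalg.norm(ax);print('yaw',np.arctan2(ax[1],ax[0]),L,np.linalg.norm(P[0]-P[1]),np.linalg.norm(P[2]-P[3]),'origin',P.mean(0)-ax/L*.01)
print(monitor.get_obs()['ft_force'])
R=Ro.from_quat(o['ee_rot']).as_matrix();print(R,np.arctan2(-R[1,2],-R[0,2]))
```

```text
[[0.6346 0.3469]
 [0.6577 0.2753]
 [0.4577 0.207 ]
 [0.433  0.2826]]
yaw 0.3190558208507481 0.21145012278570774 0.07532681161601423 0.07950852173005894 origin [0.5363 0.2748]
[ 0.2964  0.3746 -0.125 ]
[[-0.0007  0.3087 -0.9512]
 [ 0.0044 -0.9512 -0.3087]
 [-1.     -0.0044 -0.0007]] 0.31381235012294284
```

View pics/w1c.png

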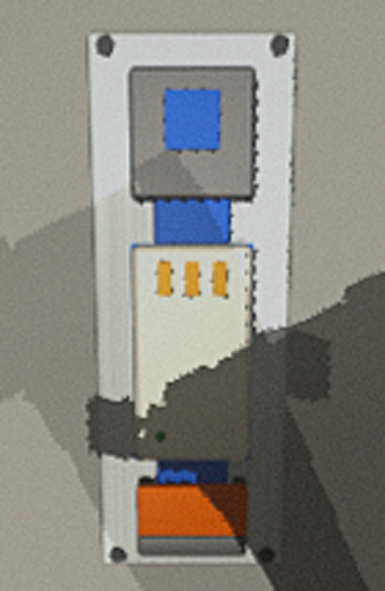

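Call:
send_rows(grip=[0,0,0,0,0], offset=[[30,1,-10],[65,1,-10],[100,1,-10],[130,1,-10],[145,1,-10]], twist=[0,0,0,0,0])

```text
clock: 4.4
position: [0.5127, 0.2554, 0.0828]
ee_rot: [-0.698, -0.107, 0.7, -0.108]
ft_force: [-0.4, -0.4, -0.1]
grip_width: 1.0
```

```bash
cat >> h.py <<'E'
O=np.array([.5363,.2748]);YAW=.312
def st():
    o=monitor.get_obs();p=o['position'];d=p[:2]-O;c,s=np.cos(YAW),np.sin(YAW);f=o['ft_force']
    R=Ro.from_quat(o['ee_rot']).as_matrix()
    print('t %.2f'%o['clock'],'dock xyz mm',np.array([c*d[0]+s*d[1],-s*d[0]+c*d[1],p[2]])*1e3,'F dock',np.array([c*f[0]+s*f[1],-s*f[0]+c*f[1],f[2]]),'T',o['torque'],'grip mm %.1f'%(o['grip_width']*85),'toolyaw %.4f'%np.arctan2(-R[1,2],-R[0,2]))
    return o
E
python3 - <<'E'
from h import *
p,d=viewer.camera('wrist');cv2.imwrite('pics/w2.png',p);st()
E
```

```text
t 4.45 dock xyz mm [-29.2062 -11.4304  81.3531] F dock [-1.2915 -0.8808 -2.4083] T [-0.1046  0.0611 -0.0189] grip mm 84.9 toolyaw 0.3054
```

View pics/w2.png

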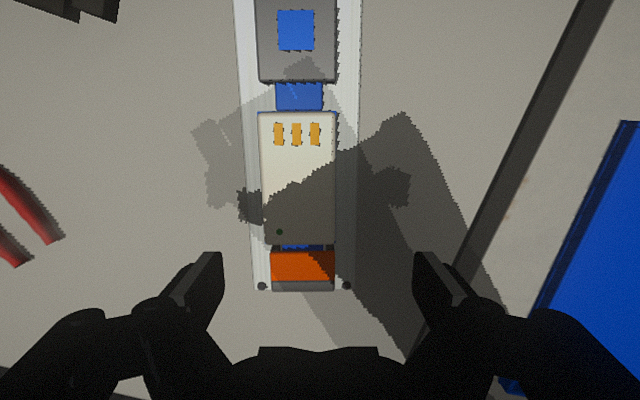

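Call:
send_rows(grip=[0,0,0,0,0], offset=[[0,-11.5,-4],[0,-11.5,-4],[0,-11.5,-4],[0,-11.5,-4],[0,-11.5,-4]], twist=[0,0,0,0,0])

```text
clock: 4.87
position: [0.5147, 0.2696, 0.087]
ee_rot: [0.699, 0.108, -0.698, 0.108]
ft_force: [-0.7, -0.1, 0.5]
grip_width: 1.003
```

Run:
```python
from h import *
import pickle
o=st();p,d=viewer.camera('wrist');cv2.imwrite('pics/w3.png',p);pickle.dump(o,open('w3.pkl','wb'))
for c in [(0,0)]:
  for n in ['pack','dock']:
    for x in viewer.spot_point(n,'wrist')[:1]: print(n,x['position'],round(x['score'],2),pix2world('wrist',x['position'],z=.006,obs=o))
```

```text
t 4.87 dock xyz mm [-22.1782   1.6396  87.0352] F dock [-0.6871  0.1486  0.5438] T [-0.0408 -0.0046 -0.0064] grip mm 85.2 toolyaw 0.3067
pack [319.8, 180.5] 0.93 [0.534 0.274 0.006]
```

View pics/w3.png

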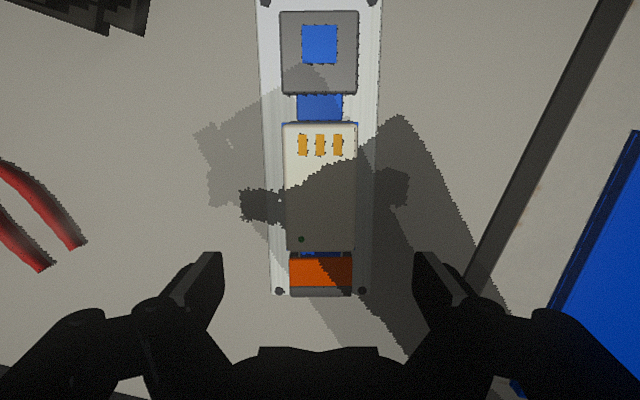

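Call:
send_rows(grip=[0,0,0,0,0], offset=[[20,1,2],[40,1,2],[55,1,2],[63,1,2],[63,1,2]], twist=[0,0,0,0,0])

```text
clock: 5.43
position: [0.5116, 0.2681, 0.0216]
ee_rot: [-0.698, -0.108, 0.7, -0.109]
ft_force: [-0.5, 0.0, 1.1]
grip_width: 0.997
```

Call:
send_rows(grip=[0,0,0,0,0], offset=[[0,0,0],[0,0,0],[0,0,0],[0,0,0],[0,0,0]], twist=[0,0,0,0,0])

```text
clock: 5.85
position: [0.5129, 0.2688, 0.0239]
ee_rot: [0.699, 0.108, -0.698, 0.108]
ft_force: [0.5, -0.3, -0.3]
grip_width: 1.002
```

```bash
sed -i 's/YAW=.312/YAW=.308/' h.py
python3 - <<'E'
from h import *
o=st();p,d=viewer.camera('wrist');cv2.imwrite('pics/w4.png',p)
E
```

```text
t 5.85 dock xyz mm [-24.1551   1.4168  23.8696] F dock [ 0.3591 -0.4571 -0.2908] T [ 0.0151  0.0551 -0.0665] grip mm 85.2 toolyaw 0.3075
```

View pics/w4.png

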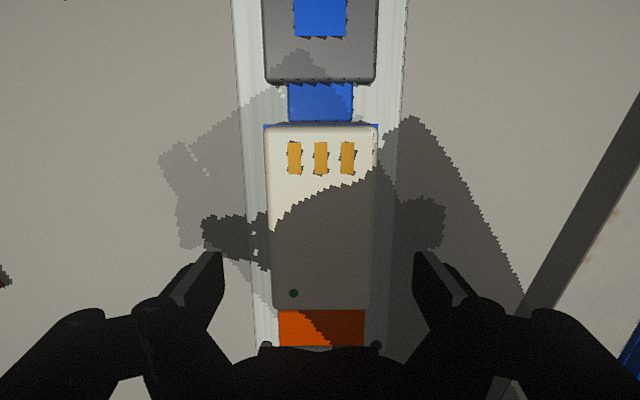

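Call:
send_rows(grip=[0,0,0,0,0], offset=[[6,1.3,0],[12,1.3,0],[12,1.3,0],[12,1.3,0],[12,1.3,0]], twist=[0,0,0,0,0], newtons=40)

```text
clock: 6.32
position: [0.5128, 0.2675, 0.0111]
ee_rot: [-0.699, -0.108, 0.699, -0.108]
ft_force: [0.4, -0.5, 0.1]
grip_width: 0.993
```

Call:
send_rows(grip=[60,110,150,200,255], offset=[[0,0,0],[0,0,0],[0,0,0],[0,0,0],[0,0,0]], twist=[0,0,0,0,0], newtons=40)

```text
clock: 6.73
position: [0.5131, 0.2676, 0.0116]
ee_rot: [0.699, 0.108, -0.699, 0.108]
ft_force: [-0.7, -0.2, 2.7]
grip_width: 0.508
```

Call:
send_rows(grip=[255,255,255,255,255], offset=[[0,0,0],[0,0,0],[0,0,0],[0,0,0],[0,0,0]], twist=[0,0,0,0,0])

```text
clock: 7.15
position: [0.5131, 0.2675, 0.0115]
ee_rot: [0.699, 0.108, -0.699, 0.108]
ft_force: [-1.7, -1.7, 4.7]
grip_width: 0.515
```

Run:
```python
from h import *
o=st();p,d=viewer.camera('wrist');cv2.imwrite('pics/w5.png',p);p,d=viewer.camera('scene');cv2.imwrite('pics/s5.png',cv2.resize(p[150:300,220:420],(0,0),fx=4,fy=4,interpolation=2));st()
```

```text
t 7.15 dock xyz mm [-24.3387   0.1075  11.5335] F dock [-2.1099 -1.133   4.681 ] T [-0.1865  0.2094  0.0358] grip mm 43.7 toolyaw 0.3076
t 7.25 dock xyz mm [-24.335    0.115   11.5595] F dock [-0.9469 -1.0946  5.5715] T [-0.1336  0.1901  0.003 ] grip mm 43.3 toolyaw 0.3076
```

View pics/w5.png

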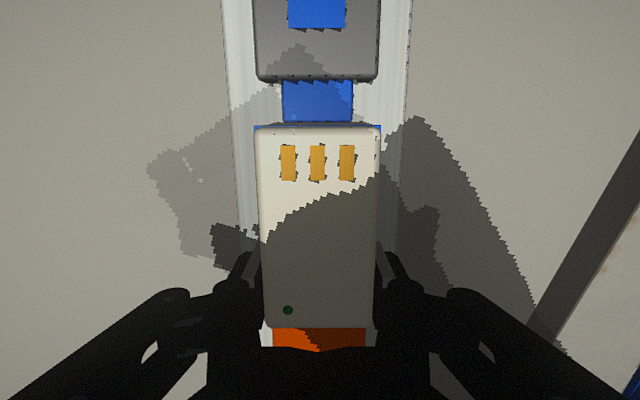

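View pics/s5.png

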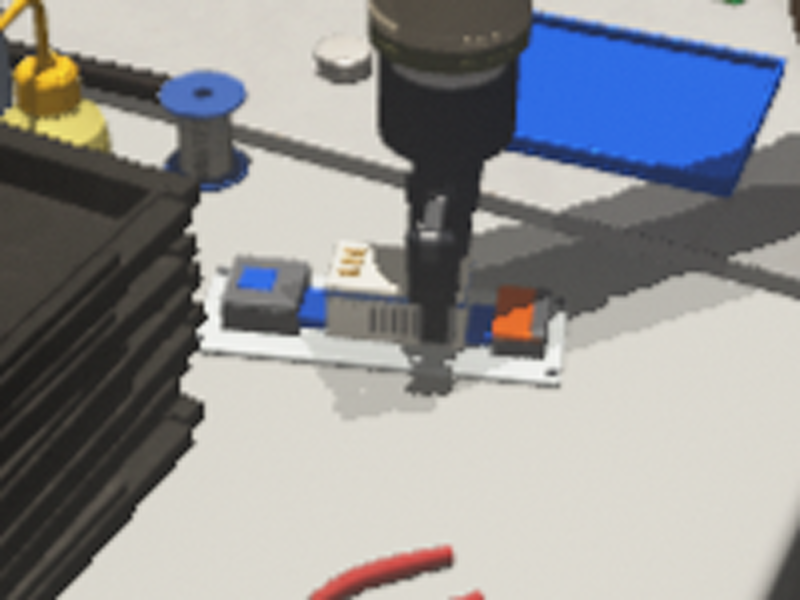

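Call:
send_rows(grip=[255,255,255,255,255], offset=[[-1,0,0],[-2,0,0],[-2.5,0,0],[-2.5,0,0],[-2.5,0,0]], twist=[0,0,0,0,0])

```text
clock: 7.67
position: [0.5127, 0.2673, 0.0135]
ee_rot: [-0.699, -0.108, 0.699, -0.108]
ft_force: [-0.7, -0.1, -3.6]
grip_width: 0.51
```

```bash
python3 -c "
from h import *
st()"
```

```text
t 7.67 dock xyz mm [-24.7968   0.0437  13.4818] F dock [-0.6587  0.1116 -3.6453] T [-0.0793  0.1101 -0.0237] grip mm 43.4 toolyaw 0.3076
```

Call:
send_rows(grip=[255,255,255,255,255], offset=[[0,0,-0.8],[0,0,-1.6],[0,0,-2.5],[0,0,-2.5],[0,0,-2.5]], twist=[0,0,0,0,0])

```text
clock: 8.08
position: [0.5153, 0.2683, 0.0138]
ee_rot: [0.699, 0.108, -0.699, 0.108]
ft_force: [0.0, 0.3, -4.2]
grip_width: 0.51
```

```bash
python3 -c "
from h import *
st()"
```

```text
t 8.08 dock xyz mm [-21.9662   0.1258  13.7614] F dock [ 0.112   0.2984 -4.1572] T [-0.0357  0.0681  0.0197] grip mm 43.3 toolyaw 0.3076
```

Call:
send_rows(grip=[255,255,255,255,255], offset=[[0,0,-0.8],[0,0,-1.6],[0,0,-2.5],[0,0,-2.5],[0,0,-2.5]], twist=[0,0,0,0,0])

```text
clock: 8.5
position: [0.5177, 0.269, 0.0138]
ee_rot: [0.699, 0.108, -0.699, 0.108]
ft_force: [-0.1, -0.1, -4.1]
grip_width: 0.512
```

```bash
python3 -c "
from h import *
st()"
```

```text
t 8.50 dock xyz mm [-19.4784   0.111   13.7792] F dock [-0.1475 -0.0755 -4.0523] T [-0.0266  0.0596  0.0089] grip mm 43.5 toolyaw 0.3076
```

Call:
send_rows(grip=[255,255,255,255,255], offset=[[0,0,-0.8],[0,0,-1.6],[0,0,-2.5],[0,0,-2.5],[0,0,-2.5]], twist=[0,0,0,0,0])

```text
clock: 8.92
position: [0.5201, 0.2697, 0.0138]
ee_rot: [0.699, 0.108, -0.699, 0.108]
ft_force: [-0.2, 0.5, -2.9]
grip_width: 0.508
```

```bash
python3 -c "
from h import *
st()"
```

```text
t 8.92 dock xyz mm [-16.9852   0.0834  13.7565] F dock [-0.0044  0.4967 -2.9042] T [-0.001   0.0967 -0.0329] grip mm 43.2 toolyaw 0.3075
```

Call:
send_rows(grip=[255,255,255,255,255], offset=[[0,0,-0.8],[0,0,-1.6],[0,0,-2],[0,0,-2],[0,0,-2]], twist=[0,0,0,0,0])

```text
clock: 9.33
position: [0.521, 0.2701, 0.0136]
ee_rot: [-0.698, -0.108, 0.699, -0.109]
ft_force: [-5.7, -2.4, 0.3]
grip_width: 0.513
```

Call:
send_rows(grip=[255,255,255,255,255], offset=[[0,0,-0.8],[0,0,-1.6],[0,0,-2],[0,0,-2],[0,0,-2]], twist=[0,0,0,0,0])

```text
clock: 9.75
position: [0.5222, 0.2705, 0.0134]
ee_rot: [-0.698, -0.108, 0.7, -0.109]
ft_force: [-9.2, -4.0, 3.1]
grip_width: 0.511
```

```bash
python3 -c "
from h import *
st()"
```

```text
t 9.75 dock xyz mm [-14.7915   0.1688  13.4457] F dock [-9.9627 -1.0279  3.0932] T [-0.7498  1.6146 -0.0902] grip mm 43.5 toolyaw 0.3081
```

Call:
send_rows(grip=[255,255,255,255,255], offset=[[0,0,-0.8],[0,0,-1.3],[-1,0,-1.6],[-2,0,-1.8],[-3,0,-2]], twist=[0,0,0,0,0])

```text
clock: 10.17
position: [0.5226, 0.2705, 0.0153]
ee_rot: [-0.696, -0.108, 0.701, -0.109]
ft_force: [-9.4, -3.8, -5.0]
grip_width: 0.51
```

```bash
python3 -c "
from h import *
st()
p,d=viewer.camera('scene');cv2.imwrite('pics/s6.png',cv2.resize(p[180:270,240:400],(0,0),fx=5,fy=5,interpolation=2))"
```

```text
t 10.17 dock xyz mm [-14.3819   0.0977  15.3026] F dock [-10.0925  -0.7644  -5.0356] T [-0.8016  2.4973  0.0024] grip mm 43.3 toolyaw 0.3084
```

View pics/s6.png

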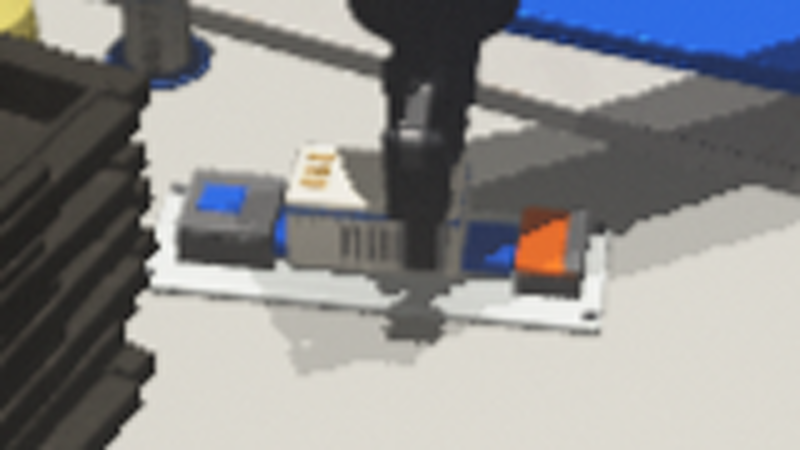

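Call:
send_rows(grip=[255,255,255,255,255], offset=[[0,0,-0.8],[-1,0,-1.3],[-2,0,-1.6],[-3,0,-1.9],[-3,0,-2.2]], twist=[0,0,0,0,0])

```text
clock: 10.63
position: [0.5243, 0.2713, 0.0182]
ee_rot: [-0.696, -0.108, 0.701, -0.11]
ft_force: [-12.4, -3.4, -3.5]
grip_width: 0.511
```

```bash
python3 -c "
from h import *
st()
p,d=viewer.camera('scene');cv2.imwrite('pics/s7.png',cv2.resize(p[180:270,240:400],(0,0),fx=5,fy=5,interpolation=2))"
```

```text
t 10.63 dock xyz mm [-12.5173   0.3161  18.2172] F dock [-12.8974   0.5119  -3.4946] T [-0.817   2.8325  0.0888] grip mm 43.4 toolyaw 0.3087
```

View pics/s7.png

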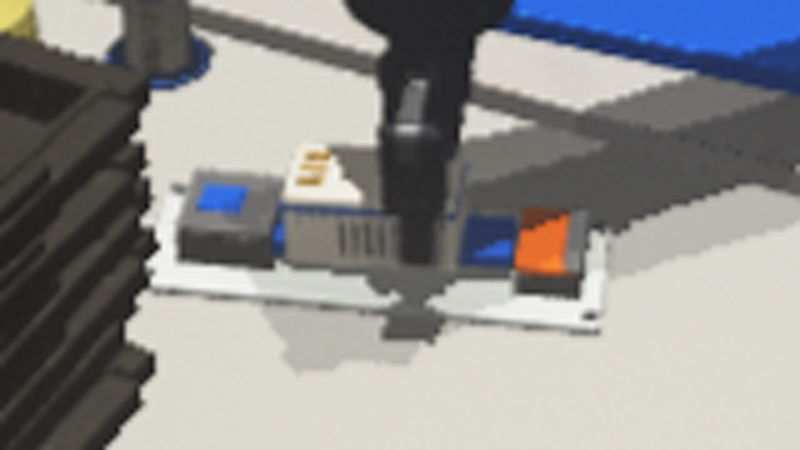

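Call:
send_rows(grip=[255,255,255,255,255], offset=[[-1,0,-0.2],[-2,0,-0.4],[-3,0,-0.6],[-4,0,-0.8],[-4,0,-0.8]], twist=[0,0,0,0,0])

```text
clock: 11.1
position: [0.5254, 0.2717, 0.0224]
ee_rot: [-0.696, -0.108, 0.701, -0.109]
ft_force: [-10.4, -3.2, -4.2]
grip_width: 0.51
```

```bash
python3 -c "
from h import *
st()
p,d=viewer.camera('scene');cv2.imwrite('pics/s8.png',cv2.resize(p[180:270,240:400],(0,0),fx=5,fy=5,interpolation=2))
p,d=viewer.camera('wrist');cv2.imwrite('pics/w8.png',p)"
```

```text
t 11.10 dock xyz mm [-11.3432   0.3295  22.3571] F dock [-10.9125   0.1399  -4.1629] T [-0.7234  2.5769  0.0189] grip mm 43.3 toolyaw 0.3087
```

View pics/s8.png

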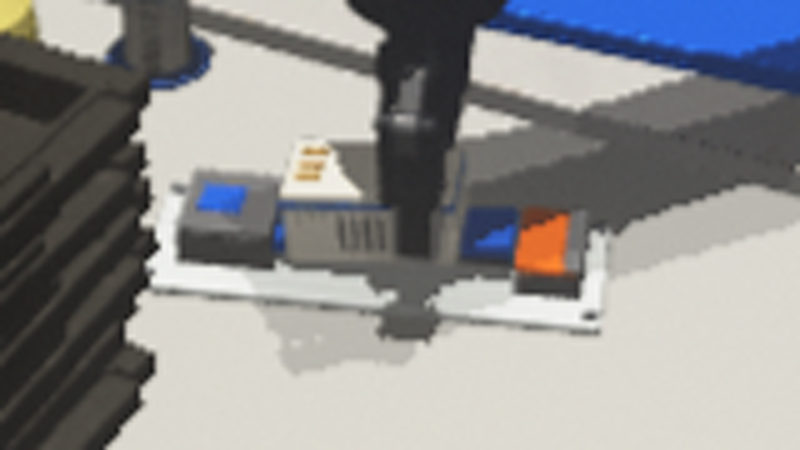

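View pics/w8.png

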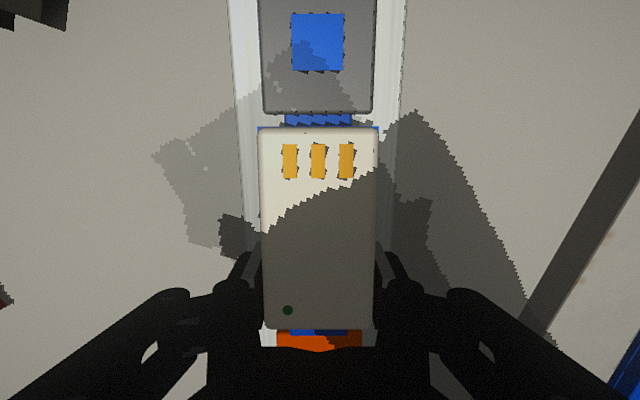

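Call:
send_rows(grip=[255,255,255,255,255], offset=[[-1,0,-0.5],[-2,0,-1],[-3,0,-1.3],[-3,0,-1.5],[-3,0,-1.5]], twist=[0,0,0,0,0])

```text
clock: 11.62
position: [0.5267, 0.2721, 0.0253]
ee_rot: [-0.696, -0.108, 0.701, -0.109]
ft_force: [-12.5, -2.8, -2.5]
grip_width: 0.509
```

```bash
cat >> h.py <<'E'
def tilt(cols=(268,372),rows=(136,310),name=None):
    o=st();p,d=viewer.camera('wrist')
    if name: cv2.imwrite(name,p)
    Q=[]
    for v in range(rows[0],rows[1],4):
        for u in range(cols[0],cols[1],4):
            if d[v,u]>0:
                w=pix2world('wrist',(u,v),depth=d[v,u],obs=o);e=w[:2]-O;c,s=np.cos(YAW),np.sin(YAW)
                Q.append([c*e[0]+s*e[1],-s*e[0]+c*e[1],w[2]])
    Q=np.array(Q)
    for k in range(4):
        A=np.c_[Q[:,:2],np.ones(len(Q))];x=np.linalg.lstsq(A,Q[:,2],rcond=None)[0];r=Q[:,2]-A@x;s=np.median(abs(r));Q=Q[abs(r)<3*s+1e-4]
    print('slope x %.3f y %.3f'%(x[0],x[1]),'n',len(Q),'res mm %.2f'%(1e3*np.std(r)),'xrange mm',Q[:,0].min()*1e3,Q[:,0].max()*1e3,'z rear/front',Q[Q[:,0].argmax()],Q[Q[:,0].argmin()])
    th=-np.arctan(x[0]);xr=Q[:,0].max()
    return o,x,th
E
python3 -c "
from h import *
tilt(name='pics/w9.png')"
```

```text
t 11.62 dock xyz mm [-9.9355  0.3374 25.2576] F dock [-12.7732   1.1622  -2.5304] T [-0.7729  2.5504 -0.0004] grip mm 43.2 toolyaw 0.3087
slope x -0.119 y 0.000 n 1107 res mm 0.56 xrange mm -15.422443565111902 50.87193236940189 z rear/front [0.0509 0.0008 0.0532] [-0.0154  0.004   0.0593]
```

Call:
send_rows(grip=[255,255,255,255,255], offset=[[-1,0,-0.4],[-2,0,-0.8],[-3,0,-1.2],[-4,0,-1.6],[-4,0,-1.6]], twist=[0,0,0,0,0])

```text
clock: 12.08
position: [0.5284, 0.2727, 0.0294]
ee_rot: [-0.696, -0.108, 0.701, -0.109]
ft_force: [-11.5, -2.3, -2.3]
grip_width: 0.509
```

```bash
python3 -c "
from h import *
tilt(name='pics/w10.png')"
```

```text
t 12.08 dock xyz mm [-8.1296  0.3874 29.4307] F dock [-11.6786   1.2581  -2.3084] T [-0.71    2.625   0.0714] grip mm 43.3 toolyaw 0.3086
slope x -0.164 y 0.001 n 1081 res mm 0.53 xrange mm -13.439270511931216 52.444893395786515 z rear/front [ 0.0524 -0.0179  0.0549] [-0.0134  0.0088  0.0637]
```

Call:
send_rows(grip=[255,255,255,255,255], offset=[[-1,0,-0.4],[-2,0,-0.8],[-2,0,-0.8],[-2,0,-0.8],[-2,0,-0.8]], twist=[0,0,0,0,0])

```text
clock: 12.55
position: [0.5293, 0.273, 0.0314]
ee_rot: [-0.697, -0.108, 0.701, -0.109]
ft_force: [-11.5, -2.9, -2.9]
grip_width: 0.507
```

```bash
python3 -c "
from h import *
tilt(name='pics/w11.png')
p,d=viewer.camera('scene');cv2.imwrite('pics/s11.png',cv2.resize(p[180:270,240:400],(0,0),fx=5,fy=5,interpolation=2))"
```

```text
t 12.55 dock xyz mm [-7.2505  0.4283 31.4086] F dock [-11.8066   0.7335  -2.9232] T [-0.6401  2.473   0.0297] grip mm 43.1 toolyaw 0.3087
slope x -0.187 y 0.003 n 1116 res mm 0.61 xrange mm -12.700603549019668 53.17707214603558 z rear/front [0.0532 0.0068 0.0555] [-0.0127  0.0167  0.0655]
```

View pics/s11.png

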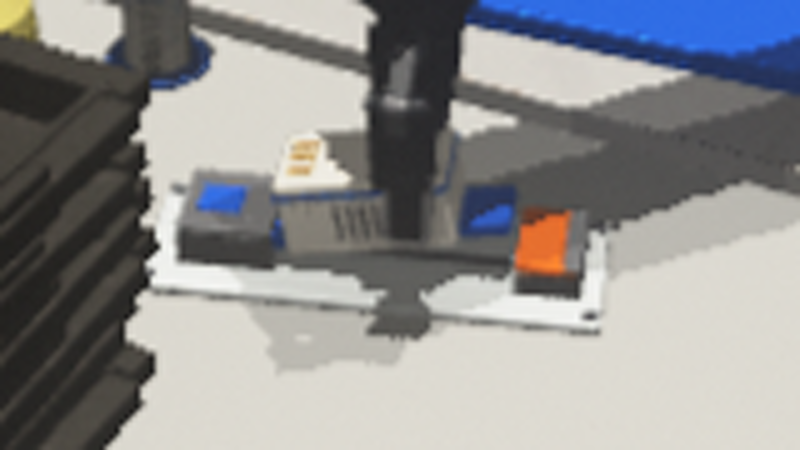

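Call:
send_rows(grip=[255,255,255,255,255], offset=[[-0.3,0,1.6],[-0.6,0,3.2],[-0.9,0,4.8],[-1.2,0,6.4],[-1.5,0,8]], twist=[0,0,0,0,0])

```text
clock: 13.07
position: [0.525, 0.2711, 0.0339]
ee_rot: [0.699, 0.108, -0.699, 0.108]
ft_force: [3.0, 1.8, -12.2]
grip_width: 0.508
```

```bash
python3 -c "
from h import *
tilt(name='pics/w12.png')"
```

```text
t 13.07 dock xyz mm [-11.8988  -0.1373  33.9488] F dock [  3.4019   0.8046 -12.1828] T [ 0.0923 -0.2101  0.0467] grip mm 43.2 toolyaw 0.3072
slope x -0.191 y 0.002 n 1108 res mm 0.58 xrange mm -17.53811343576208 48.33704083433135 z rear/front [0.0483 0.012  0.058 ] [-0.0175 -0.0091  0.0681]
```

Call:
send_rows(grip=[255,255,255,255,255], offset=[[1,0,0],[2,0,0],[2,0,1.5],[1.7,0,3],[1.4,0,4.5]], twist=[0,0,0,0,0])

```text
clock: 13.53
position: [0.5205, 0.27, 0.0332]
ee_rot: [0.699, 0.108, -0.699, 0.108]
ft_force: [0.8, -0.4, -3.8]
grip_width: 0.507
```

```bash
python3 -c "
from h import *
tilt(name='pics/w13.png')"
```

```text
t 13.53 dock xyz mm [-16.5011   0.2291  33.2186] F dock [ 0.6484 -0.5801 -3.8086] T [-0.0219  0.1555  0.0045] grip mm 43.1 toolyaw 0.3076
slope x -0.185 y 0.003 n 1083 res mm 0.55 xrange mm -21.773270069649 43.73291895995551 z rear/front [ 0.0437 -0.0155  0.0575] [-0.0218  0.0195  0.0679]
```

Call:
send_rows(grip=[255,255,255,255,255], offset=[[-0.3,0,2],[-0.7,0,4],[-1.1,0,6],[-1.5,0,8],[-1.8,0,10]], twist=[0,0,0,0,0])

```text
clock: 14.0
position: [0.5107, 0.2667, 0.0348]
ee_rot: [0.699, 0.108, -0.699, 0.108]
ft_force: [-0.7, -0.0, -4.3]
grip_width: 0.512
```

Call:
send_rows(grip=[255,255,255,255,255], offset=[[-0.3,0,2],[-0.7,0,4],[-1.1,0,6],[-1.5,0,8],[-1.8,0,10]], twist=[0,0,0,0,0])

```text
clock: 14.42
position: [0.5012, 0.2637, 0.0365]
ee_rot: [0.699, 0.108, -0.699, 0.108]
ft_force: [-0.6, -0.0, -2.6]
grip_width: 0.512
```

```bash
python3 -c "
from h import *
tilt(name='pics/w14.png')"
```

```text
t 14.42 dock xyz mm [-36.833    0.1023  36.5393] F dock [-0.6101  0.1919 -2.588 ] T [-0.0465  0.1039  0.0086] grip mm 43.5 toolyaw 0.3076
slope x -0.184 y 0.006 n 1114 res mm 0.58 xrange mm -42.425043046083026 23.444755050013203 z rear/front [0.0234 0.0049 0.061 ] [-0.0424 -0.0073  0.0707]
```

Call:
send_rows(grip=[255,255,255,255,255], offset=[[-0.5,0,3],[-1.1,0,6],[-1.6,0,9],[-2.2,0,12],[-2.6,0,14]], twist=[0,0,0,0,0])

```text
clock: 14.88
position: [0.4876, 0.2594, 0.0392]
ee_rot: [-0.699, -0.108, 0.699, -0.108]
ft_force: [-0.8, 0.3, -3.4]
grip_width: 0.51
```

Call:
send_rows(grip=[255,255,255,255,255], offset=[[-0.5,0,3],[-1.1,0,6],[-1.6,0,9],[-2.2,0,12],[-2.6,0,14]], twist=[0,0,0,0,0])

```text
clock: 15.3
position: [0.4743, 0.2552, 0.0417]
ee_rot: [-0.699, -0.108, 0.699, -0.108]
ft_force: [-0.8, 0.2, -3.3]
grip_width: 0.51
```

```bash
python3 -c "
from h import *
tilt(name='pics/w15.png')"
```

```text
t 15.30 dock xyz mm [-65.0318   0.1396  41.7461] F dock [-0.6936  0.4517 -3.2627] T [0.0149 0.1049 0.0268] grip mm 43.3 toolyaw 0.3077
slope x -0.186 y -0.001 n 1112 res mm 0.61 xrange mm -70.64575154403423 -4.745006241442802 z rear/front [-0.0047 -0.0024  0.0663] [-0.0706 -0.0041  0.0759]
```

View pics/w15.png

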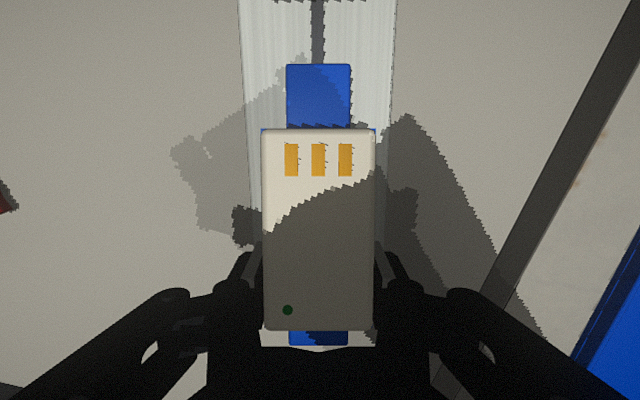

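Call:
send_rows(grip=[255,255,255,255,255], offset=[[-10,0,2],[-25,0,3],[-40,0,3],[-55,0,3],[-60,0,3]], twist=[0,0,0,0,0])

```text
clock: 15.77
position: [0.4729, 0.2554, 0.1052]
ee_rot: [0.7, 0.109, -0.697, 0.108]
ft_force: [-0.3, 0.8, -4.2]
grip_width: 0.51
```

Call:
send_rows(grip=[255,255,255,255,255], offset=[[0,15,3],[0,40,9],[0,67,15],[0,94,21],[0,120,27]], twist=[0,0,0,0,0])

```text
clock: 16.18
position: [0.4825, 0.1306, 0.1023]
ee_rot: [0.699, 0.108, -0.699, 0.109]
ft_force: [0.5, 0.2, -3.5]
grip_width: 0.508
```

Call:
send_rows(grip=[255,255,255,255,255], offset=[[0,28,6],[0,56,12],[0,84,18],[0,110,24],[0,125,28]], twist=[3,6,9,12,12.7])

```text
clock: 16.6
position: [0.4938, 0.0009, 0.1022]
ee_rot: [0.707, 0.028, -0.706, 0.029]
ft_force: [0.4, 0.2, -3.6]
grip_width: 0.506
```

Call:
send_rows(grip=[255,255,255,255,255], offset=[[0,0,0],[0,0,0],[0,0,0],[0,0,0],[0,0,0]], twist=[0,0,0,0,0])

```text
clock: 17.02
position: [0.4936, 0.0056, 0.1018]
ee_rot: [0.706, 0.031, -0.706, 0.031]
ft_force: [0.2, -0.5, -3.6]
grip_width: 0.508
```

Run:
```python
from h import *
o=tilt(name='pics/w16.png')[0];print(o['position'])
R=Ro.from_quat(o['ee_rot']).as_matrix();print(R)
for n in ['tray','pack']:
    for x in viewer.spot_point(n,'wrist')[:1]: print(n,x['position'],x['score'],pix2world('wrist',x['position'],z=0,obs=o))
p,d=viewer.camera('top');cv2.imwrite('pics/t16.png',cv2.resize(p[130:300,280:480],(0,0),fx=3.5,fy=3.5,interpolation=2))
```

```text
t 17.02 dock xyz mm [-122.3581 -243.6125  101.8097] F dock [ 0.0346 -0.51   -3.607 ] T [ 0.003   0.1529 -0.0311] grip mm 43.2 toolyaw 0.0883
slope x -0.182 y 0.047 n 1101 res mm 0.58 xrange mm -131.38071100896767 -59.66646827729282 z rear/front [-0.0597 -0.2389  0.1242] [-0.1314 -0.2604  0.1366]
[0.4936 0.0056 0.1018]
[[ 0.0001  0.0882 -0.9961]
 [ 0.0003 -0.9961 -0.0882]
 [-1.     -0.0003 -0.0002]]
pack [317.3, 217.5] 0.55 [0.4778 0.0045 0.    ]
```

View pics/w16.png

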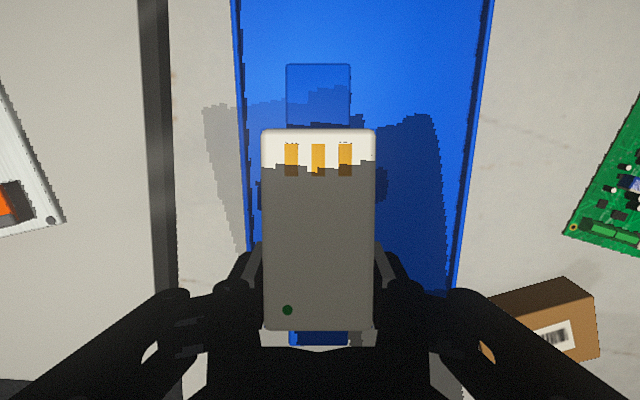

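View pics/t16.png

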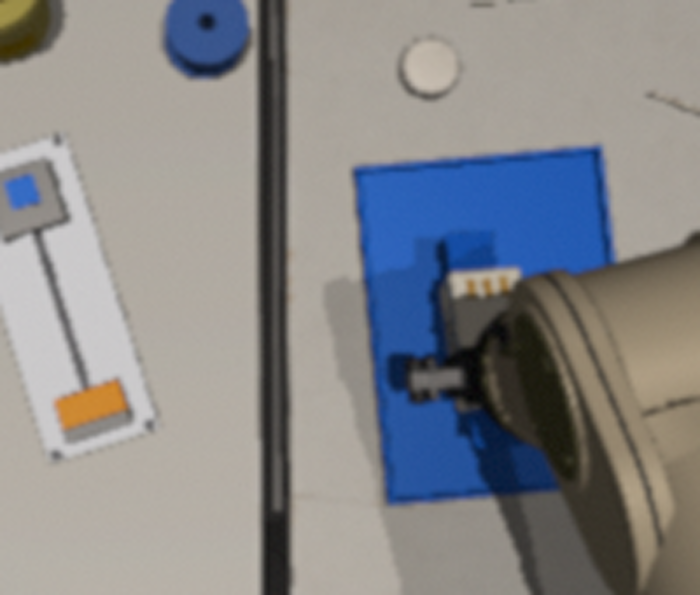

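Call:
send_rows(grip=[255,255,255,255,255], offset=[[0,10,-1],[5,20,-2],[20,28,-3],[40,28,-3],[55,28,-3]], twist=[0,0,0,0,0])

```text
clock: 17.63
position: [0.4988, -0.0256, 0.0452]
ee_rot: [-0.706, -0.029, 0.707, -0.03]
ft_force: [-0.2, -0.1, -4.2]
grip_width: 0.509
```

Call:
send_rows(grip=[255,255,255,255,255], offset=[[3,0,0],[6,0,0],[9,0,0],[12,0,0],[14,0,0]], twist=[0,0,0,0,0])

```text
clock: 18.05
position: [0.4994, -0.0236, 0.033]
ee_rot: [0.707, 0.03, -0.706, 0.03]
ft_force: [-0.2, -0.2, -3.2]
grip_width: 0.51
```

```bash
sed -i 's/^O=.*/O=np.array([.5272,-.0195]);YAW=.087/' h.py
python3 - <<'E'
from h import *
tilt(name='pics/w17.png')
E
```

```text
t 18.05 dock xyz mm [-28.0172  -1.6344  33.049 ] F dock [-0.2469 -0.1684 -3.1617] T [0.0085 0.0699 0.0202] grip mm 43.3 toolyaw 0.0859
slope x -0.184 y 0.003 n 1071 res mm 0.56 xrange mm -33.4277746620123 32.26643198176698 z rear/front [ 0.0323 -0.0013  0.0573] [-0.0334 -0.0153  0.0675]
```

View pics/w17.png

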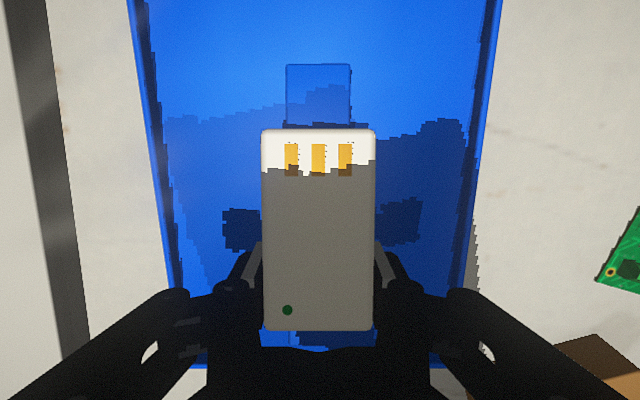

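Call:
send_rows(grip=[255,255,255,255,255], offset=[[2,0,0],[4,0,0],[5.5,0,0],[7,0,0],[8,0,0]], twist=[0,0,0,0,0])

```text
clock: 18.52
position: [0.4987, -0.0234, 0.0249]
ee_rot: [-0.706, -0.03, 0.707, -0.031]
ft_force: [-6.9, -0.0, 7.5]
grip_width: 0.508
```

Call:
send_rows(grip=[255,255,255,255,255], offset=[[0.8,0,0.2],[1.6,0,0.5],[2.4,0,0.7],[3.2,0,1],[4,0,1.2]], twist=[0,0,0,0,0], newtons=30)

```text
clock: 18.93
position: [0.4976, -0.0235, 0.0211]
ee_rot: [-0.706, -0.03, 0.707, -0.031]
ft_force: [-6.4, -1.0, 6.0]
grip_width: 0.512
```

Run:
```python
from h import *
tilt(name='pics/w18.png')
```

```text
t 18.93 dock xyz mm [-29.8722  -1.4324  21.0709] F dock [-6.4661 -0.4248  5.9528] T [-0.0025  0.781   0.0309] grip mm 43.5 toolyaw 0.0860
slope x -0.121 y 0.001 n 1109 res mm 0.55 xrange mm -35.28942238583652 30.792904267554874 z rear/front [0.0308 0.0145 0.049 ] [-0.0353 -0.0182  0.0555]
```

Call:
send_rows(grip=[255,255,255,255,255], offset=[[1,0,0.5],[2,0,1],[3,0,1.5],[4,0,1.8],[5,0,2.2]], twist=[0,0,0,0,0])

```text
clock: 19.4
position: [0.4957, -0.0237, 0.0161]
ee_rot: [0.707, 0.03, -0.706, 0.031]
ft_force: [-3.6, -0.3, 4.4]
grip_width: 0.509
```

Call:
send_rows(grip=[255,255,255,255,255], offset=[[0.8,0,0.3],[1.6,0,0.6],[2.4,0,0.9],[3.2,0,1.2],[3.6,0,1.4]], twist=[0,0,0,0,0])

```text
clock: 19.82
position: [0.4944, -0.0238, 0.0121]
ee_rot: [0.707, 0.03, -0.706, 0.03]
ft_force: [-1.6, -0.1, 2.0]
grip_width: 0.508
```

Run:
```python
from h import *
tilt(name='pics/w19.png')
```

```text
t 19.82 dock xyz mm [-33.0407  -1.4204  12.1085] F dock [-1.59    0.0659  2.0061] T [-0.0474 -0.0119 -0.0462] grip mm 43.2 toolyaw 0.0860
slope x -0.025 y 0.000 n 1100 res mm 0.53 xrange mm -38.95791584508861 28.03532244823097 z rear/front [ 0.028  -0.0133  0.0456] [-0.039  -0.0088  0.0458]
```

Call:
send_rows(grip=[255,255,255,255,255], offset=[[0.6,0,0.1],[1.1,0,0.2],[1.6,0,0.3],[2,0,0.4],[2,0,0.4]], twist=[0,0,0,0,0])

```text
clock: 20.28
position: [0.4938, -0.0238, 0.01]
ee_rot: [0.706, 0.03, -0.706, 0.03]
ft_force: [-3.5, -0.3, 3.5]
grip_width: 0.506
```

Run:
```python
from h import *
tilt(name='pics/w20.png')
```

```text
t 20.28 dock xyz mm [-33.6661  -1.4057  10.0178] F dock [-3.5    -0.0405  3.5054] T [-0.0858  0.0794  0.0022] grip mm 43.0 toolyaw 0.0859
slope x -0.003 y 0.000 n 1093 res mm 0.55 xrange mm -39.72144226077846 27.50437714561745 z rear/front [0.0275 0.0096 0.044 ] [-0.0397 -0.0041  0.0435]
```

Call:
send_rows(grip=[140,110,80,50,20], offset=[[0,0,0],[0,0,0],[0,0,0],[0,0,0],[0,0,0]], twist=[0,0,0,0,0])

```text
clock: 20.75
position: [0.4938, -0.0238, 0.01]
ee_rot: [0.706, 0.03, -0.706, 0.03]
ft_force: [-0.7, -0.2, 0.2]
grip_width: 0.911
```

Call:
send_rows(grip=[0,0,0,0,0], offset=[[0,0,0],[0,0,0],[-5,0,0],[-15,0,0],[-30,0,0]], twist=[0,0,0,0,0])

```text
clock: 21.17
position: [0.4931, -0.0236, 0.0403]
ee_rot: [-0.706, -0.031, 0.707, -0.03]
ft_force: [-0.3, 1.2, -0.5]
grip_width: 0.999
```

Call:
send_rows(grip=[0,0,0,0,0], offset=[[-30,0,0],[-60,0,0],[-90,0,0],[-120,0,0],[-120,0,0]], twist=[0,0,0,0,0])

```text
clock: 21.58
position: [0.4967, -0.0233, 0.1665]
ee_rot: [0.709, 0.03, -0.703, 0.031]
ft_force: [1.0, 1.0, 0.5]
grip_width: 1.005
```

Call:
send_rows(grip=[0,0,0,0,0], offset=[[0,0,10],[0,0,30],[0,0,50],[0,0,60],[0,0,60]], twist=[0,0,0,0,0])

```text
clock: 22.0
position: [0.4325, -0.0293, 0.1606]
ee_rot: [-0.706, -0.03, 0.706, -0.031]
ft_force: [0.2, -0.0, 0.4]
grip_width: 0.994
```

Run:
```python
from h import *
o=st();p,d=viewer.camera('wrist');cv2.imwrite('pics/w21.png',p)
for n in ['pack','pack_toe','pack_tongue','tray']:
    for x in viewer.spot_point(n,'wrist')[:1]:
        w=pix2world('wrist',x['position'],z=.004,obs=o);e=w[:2]-O;c,s=np.cos(YAW),np.sin(YAW);print(n,x['position'],round(x['score'],2),c*e[0]+s*e[1],-s*e[0]+c*e[1])
for n,uv,z in []: pass
p,d=viewer.camera('scene');cv2.imwrite('pics/s21.png',p)
```

```text
t 22.00 dock xyz mm [-95.1731  -1.4894 160.6115] F dock [ 0.1999 -0.0236  0.4231] T [-0.0061 -0.0263  0.0204] grip mm 84.5 toolyaw 0.0857
pack [317.6, 92.9] 0.58 -0.012715652436493054 -0.0018207779915301457
pack_toe [316.7, 163.1] 0.72 -0.07584292564471055 -0.0008506949895972548
```

View pics/w21.png

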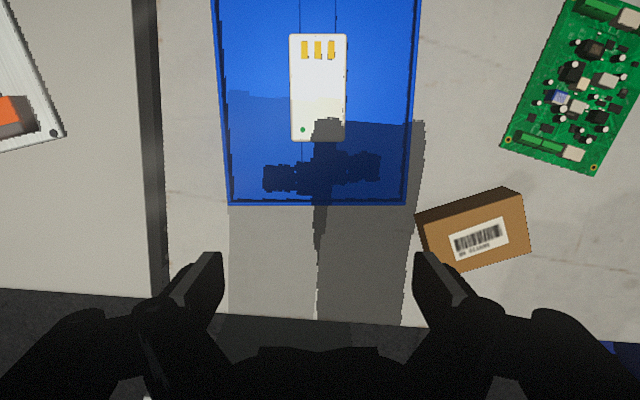

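View pics/s21.png

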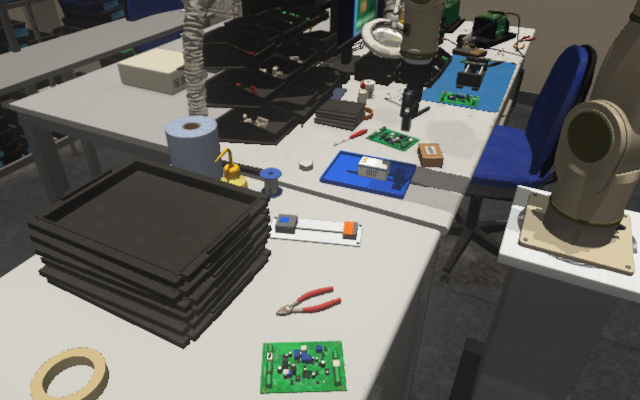

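The wrist view shows the pack flat and upright in the tray at about (318,88), with its toe and tongue clear of the rims. The scene view shows the dock empty and the other objects where they were. I'm handing in.

```bash
python3 -c "
from h import *
print(manip.hand_in())"
```

```text
the job is handed in; nothing more can be done
None
```

The pack is out of its dock and lying flat and the right way up in the blue tray, released. I handed the job in at about 22 s. The hand-in gives no verdict, so what follows is from my own checks.

- **Slide:** I raised the pack 2 mm and slid it back. The plunger touched after about 8 mm, and I pushed on to 10–13 N.
- **Tilt:** I raised the front in small steps to about 0.185 rad while holding that push. The depth fit put the toe well above the lip, with the tongue still under the hood.
- **Draw-out:** As the plunger unloaded, the wrist force rose to about 12 N, which I took as the tongue pressing on the hood (about 8 N). I lowered 2 mm, the force fell back to the pack's weight, and I drew the pack out free.
- **Placing:** The tongue touched the tray floor first, with about 7.5 N up on the wrist. I then eased the pack down until the fitted tilt was about 0.003 rad, opened the gripper and backed away.
- **Last checks:** In the tray's frame the toe is at about x = −76 mm. The tongue is at about +60 mm, inferred from the pack's length because the network did not report it. The pack sits within 2 mm of the centreline and its top is 44 mm above the bench, as expected on the tray floor. The last picture shows the reel, bottle, cutters and tin looking unmoved; I did not measure them.

No check failed. One thing disagreed: my first hover over the pack was about 11 mm off sideways because I measured before the arm had settled. I corrected it before gripping.

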